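# Secure the tube mixer's rotor with its R-clip

## Robot

A 7-joint arm with a two-finger parallel gripper is mounted at the origin on the work surface. World frame = base frame: x ahead of the robot, y to its left, z up, the work surface at z = 0. Lengths are in m, angles in rad, forces in N, time in s.
With the tool pointing down it reaches from about 0.35 to 0.9 m from the base axis. Payload 8.1 kg.
Tool frame: the origin (TCP) lies at the very end of the fingers, on their centre line; the grasp point (between the pads) lies grip_point_offset behind it (grip_point_offset is the distance from the TCP to the grasp point, in m); z points along the fingers, y is the direction in which the jaws open and shut (so a half turn about z gives the same grasp; the last joint's range is limited). The gripper opens to 92 mm and grips with 3 to 60 N. Pads are 19 mm wide; open, the fingers measure 130 mm over their backs; the gripper's body (75 mm by 190 mm) begins 47 mm behind the grasp point.
Start: joints at [-1.222, 0.434, 0.025, 1.573, -0.012, 1.134, -0.075], TCP at [0.273, 0.562, 0.227] pointing down, gripper open.
Joint ranges: [-2.62, 2.62], [-0.44, 2.09], [-1.27, 1.32], [0.08, 2.57], [-1.32, 4.46], [0.12, 2], [-2.74, 2.74]. Speed limits (rad/s): [2.22, 2.22, 3.01, 3.01, 3.14, 3.14, 3.14].

## Interface

Orientations are given as a rotation vector (axis times angle).
In Python, from cell import * gives the robot as it stands.
- The arm moves only by the tool drive_tool, never from a script. Its argument "increments" is a list of rows, each an object of numbers: "grip": the gripper's target within -1 to 1 (shut at 1, half-way at 0, fully open at -1); "tx", "ty", "tz": the shift along the world's x, y, z normalised to -1 to 1, where 1 is 400 mm; "turn": the turn about the world's z normalised to -1 to 1, where 1 is 60 degrees. In form: [{"grip": .., "tx": .., "ty": .., "tz": .., "turn": ..}, ...]. A call has 1 to 20 rows; each row is the pose to reach, as a shift and turn from the pose measured when the call began; what a row does not reach only later rows make up. A row lasts 1/10 s, in which the tool goes at most 50 mm and 8.59 degrees, less where a joint would pass 70% of its speed; a pose out of reach is approached as far as the arm can. A call with a number of a shift or a turn outside -1 to 1 is refused whole. A call with a gripper value outside its range is refused whole. The fingers move at their own pace and stop on an object; "newtons" is the grip in N (left out, the last holds). Time passes only in rows, so rows that repeat a pose let the fingers close. It gives the time, the measured TCP pose, the force and the opening at its end, in the units of the state.
- observe(): the state, without advancing time (a new reading comes with each control period).
- get_image(name): name is "side" or "top"; returns the picture (420x560x3 uint8, red, green, blue); there is no depth.
- camera_info(name): a dict with "fx", "fy", "cx", "cy" (pixels), "eye" and "rotation" of the camera in the world. Camera axes: x right, y down, z forward; pixel columns grow to the right and rows downward; lengths in m; the calibration is good to about 2 mm. A picture is of the moment at which its call begins. camera_info takes no time and is no camera call.
- sign_off(): hands the job in, once; it reports no verdict.
The state is a dict: "clock": time; "joints": joint angles; "dq": joint speeds; "joint_efforts": joint torques, N m; "position": TCP position; "ee_rot": TCP orientation; "force": force on the tool from outside, world axes, zero at the start; "ft_torque": the same for the moment, N m; "width": opening from 0.0 (shut) to 1.0 (fully open).
Only numpy, scipy, OpenCV 4.12 (cv2) and the standard library are available. Lean on these libraries where they do the work, as an engineer would, in place of code of your own. Each camera call takes 0.05 s, during which the arm holds its last target. There are 200 camera calls.

## Task

Secure the blue tube rotor of the mixer: draw the R-clip out of its stand by its blue grip and push its straight leg down through the cross-hole near the free end of the axle, the bent leg riding over the outside of the axle (either side will do), until the blue shoulder sits down on the axle and the bent leg has sprung closed under it. The axle has crept out towards its free end by an unknown distance of up to 25 mm, so feel for the hole and press gently: never load the axle with more than about 40 newtons. Let go of the clip and leave the tube rack, the bottle and the kit box as they are.

Things in the scene. Friction and masses are not known exactly. Their poses are not given: they have to be found in the camera images.
- mixer: Tube mixer fixed to the table. Its level steel axle (28 mm diameter, centre line 100 mm up) leaves a white housing, carries a blue tube disc and ends free after a grey hub 38 mm in diameter. Origin on the table under axle_hole; +y along the axle towards hub (face at 14 mm), tube caps (64 mm) and disc (top 162 mm up); free end 24 mm beyond the hole.
- axle_hole (a point): Where the cross-hole's centre would be with the axle fully in: on the centre line, 14 mm below the axle's top; axes as mixer. The axle has crept out, so the real hole lies 3 to 25 mm from here towards the free end (-y), not across; this reading does not show how far. The hole is vertical, 8 mm square, dark from above. The axle does not turn and is stiff to slide (50 N): leave it there.
- stand: Grey slotted stand fixed to the table, 72 mm high, 50 x 34 mm; its slot, 14 mm wide along its x axis, holds both legs of the clip, whose blue grip rests on the stand's top. Origin on the table under the clip's straight leg.
- clip_grip (a point): Centre of the R-clip's blue grip block, 26 (clip x) x 22 (y) x 46 mm high; clip 70 to 130 g, upright in the stand, z up, legs down. It lies 91 mm above the straight leg's tip and 4 mm to +x of that leg's axis. The sprung bent leg is on the +x side, in the clip's x-z plane, which in use is square to the axle. A white dot on top marks that side.
- clip_tip (a point): Tip of the straight steel leg (6 mm diameter), on its axis; axes as clip_grip. A blue shoulder (14 x 12 mm) starts 48 mm above the tip and sits on the axle's top when home: tip then 34 mm below the axle's centre line. The bent leg's flared end, level with the tip and 19 mm to +x, meets the axle when the tip is about 20 mm down the hole.
- bent_leg (a joint): Opening of the sprung bent leg, hinged at the grip's underside, rad: 0 closed (free, or fully home), about 0.08 while its narrowest part rides over the widest part of the axle. Pressing it over takes about 5 to 18 N downwards, unevenly, falling as it snaps under.
- tube_rack: White rack, 55 x 120 mm, with four blue-capped tubes, 106 mm high; origin at the centre of its underside. Leave alone.
- bottle: White reagent bottle, 48 mm diameter, 100 mm high, blue cap; origin at the centre of its underside. Leave alone.
- kit_box: Cardboard kit box with a blue band, 60 x 100 x 45 mm; origin at the centre of its underside. Leave alone.

How it is judged:
By the outcome, as a careful person would: the job done as asked, in the order asked, and still so for the second after the job is handed in, with the robot touching nothing.
It also fails if it takes over 64 s, if anything falls off the work surface, if the arm or the gripper's body presses on something with over 40 N, if the wrist force passes 120 N, or if a joint passes its speed limit or range.

## Working session

There is one attempt and no reset: what is moved stays moved. The work goes in short steps, Python scripts to look and compute and a tool call to move; the robot and the scene stay as the last step left them, time stands still between calls to the robot, and variables do not carry over. Pictures are saved under pics/ and viewed, about 8 in all and at most 12, crops included, and the job is handed in when it is done.

Besides the shell and the picture viewer there is one more tool, called after ">>>" as name(argument=value, ...) on one line, values as JSON. drive_tool: Moves the arm, as the interface text tells. Its arguments: {"type":"object","properties":{"increments":{"type":"array","items":{"type":"object","properties":{"grip":{"type":"number"},"tx":{"type":"number"},"ty":{"type":"number"},"tz":{"type":"number"},"turn":{"type":"number"}}}},"newtons":{"type":"number"}},"required":["increments"]}

```bash
mkdir -p pics; ls
python3 - <<'E'
from cell import *
import cv2
print(observe())
for n in("top","side"):
    print(camera_info(n))
    cv2.imwrite(f"pics/{n}1.png",cv2.resize(get_image(n)[:,:,::-1],(784,588),interpolation=cv2.INTER_CUBIC))
import cell;print([x for x in dir(cell) if 'off' in x])
try: print(grip_point_offset)
except Exception as e: print(e)
E
```

```text
pics
{'clock': 0.0, 'joints': array([-1.22158949,  0.43524544,  0.0249658 ,  1.57408742, -0.01159609,
        1.13400222, -0.07512025]), 'dq': array([-0.00011751, -0.00165434, -0.0011987 , -0.00056716, -0.00034168,
        0.00012013, -0.00047425]), 'joint_efforts': array([-8.75179612e-04, -6.67853808e+01,  9.84708108e-01, -3.14468014e+01,
       -6.05190732e-02,  4.27310227e-02,  1.76056037e-04]), 'position': array([0.27269603, 0.5618045 , 0.22593468]), 'ee_rot': array([-7.03752666e-01, -3.06153299e+00,  2.48654665e-03]), 'force': array([ 0.5948698 , -0.2634796 ,  0.35916921]), 'ft_torque': array([ 0.01730132, -0.02160944, -0.00207135]), 'width': 0.9976857583802757}
{'fx': 510.4939519639019, 'fy': 510.4939519639019, 'cx': 277.0726052314384, 'cy': 214.6898471125043, 'eye': array([ 0.43367176, -0.08480459,  1.1074772 ]), 'rotation': array([-2.1147322 ,  2.10252743, -0.18148356])}
{'fx': 457.1673970747803, 'fy': 457.1673970747803, 'cx': 280.4541162728271, 'cy': 205.42951304627925, 'eye': array([0.37321105, 0.50863825, 0.80598718]), 'rotation': array([-0.5783355 ,  2.77706922, -1.021644  ])}
['grip_point_offset', 'sign_off']
0.0188
```

View pics/top1.png

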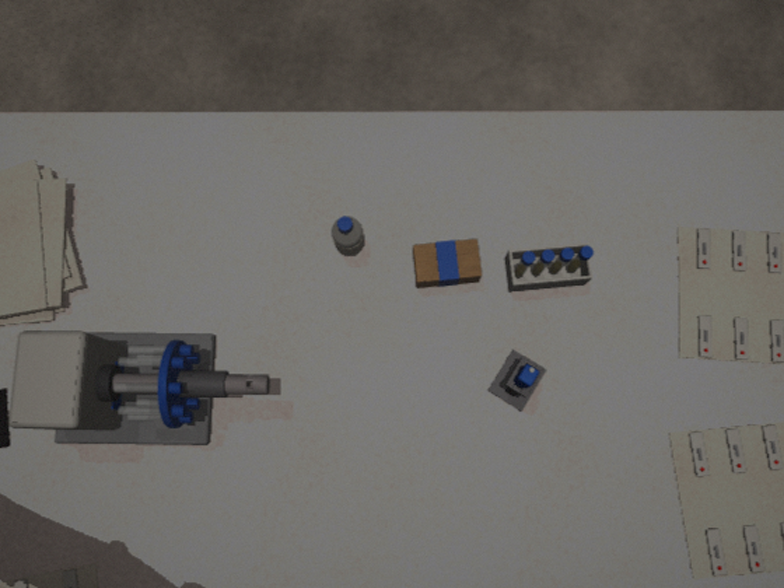

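View pics/side1.png

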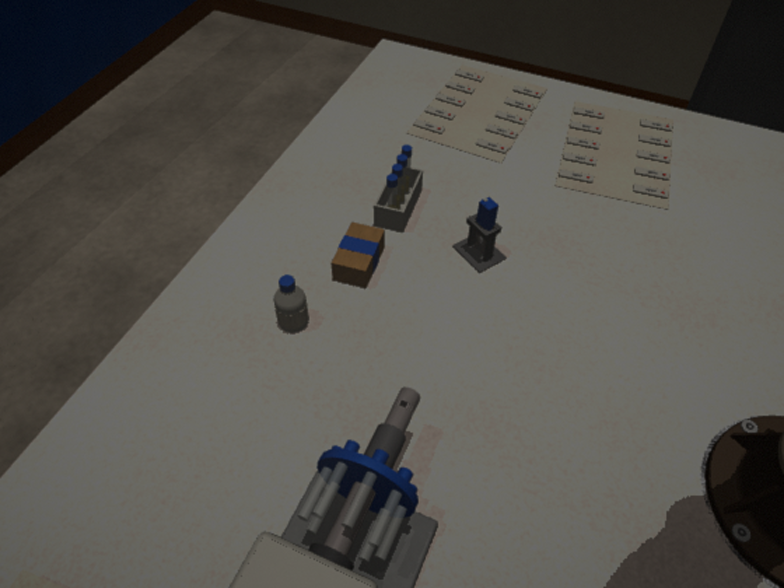

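The top view shows the hole as a dark dot near (249,384) on the enlarged image, and the clip at (527,376). The side view shows the hole at about (404,404) and the clip at (487,210). Next I'll zoom in on these.

```bash
cat > h.py <<'E'
from cell import *
import cv2, numpy as np
from scipy.spatial.transform import Rotation as R
def ray(n,u,v):
    c=camera_info(n); d=np.array([(u-c['cx'])/c['fx'],(v-c['cy'])/c['fy'],1])
    return c['eye'],R.from_rotvec(c['rotation']).as_matrix()@d
def atz(n,u,v,z):
    e,d=ray(n,u,v); return e+d*(z-e[2])/d[2]
def tri(a,b):
    (e1,d1),(e2,d2)=ray('top',*a),ray('side',*b)
    M=np.c_[d1,-d2]; s=np.linalg.lstsq(M,e2-e1,rcond=None)[0]
    p,q=e1+s[0]*d1,e2+s[1]*d2; return (p+q)/2,np.linalg.norm(p-q)
def proj(n,p):
    c=camera_info(n); q=R.from_rotvec(c['rotation']).as_matrix().T@(np.array(p)-c['eye'])
    return c['fx']*q[0]/q[2]+c['cx'],c['fy']*q[1]/q[2]+c['cy']
def tile(name,boxes):
    # boxes: (cam,u0,v0) -> 50x37 px crops scaled x8 (400x296)
    ims=[]
    for n,u,v in boxes:
        im=get_image(n)[v:v+37,u:u+50,::-1]
        ims.append(cv2.resize(cv2.convertScaleAbs(im,alpha=1.6),(400,296),interpolation=cv2.INTER_CUBIC))
    while len(ims)<4: ims.append(np.zeros_like(ims[0]))
    cv2.imwrite(f"pics/{name}.png",np.vstack([np.hstack(ims[:2]),np.hstack(ims[2:])]))
E
python3 - <<'E'
from h import *
tile("z1",[("top",150,256),("top",348,250),("side",265,275),("side",320,135)])
E
```

```text
(no output)
```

View pics/z1.png

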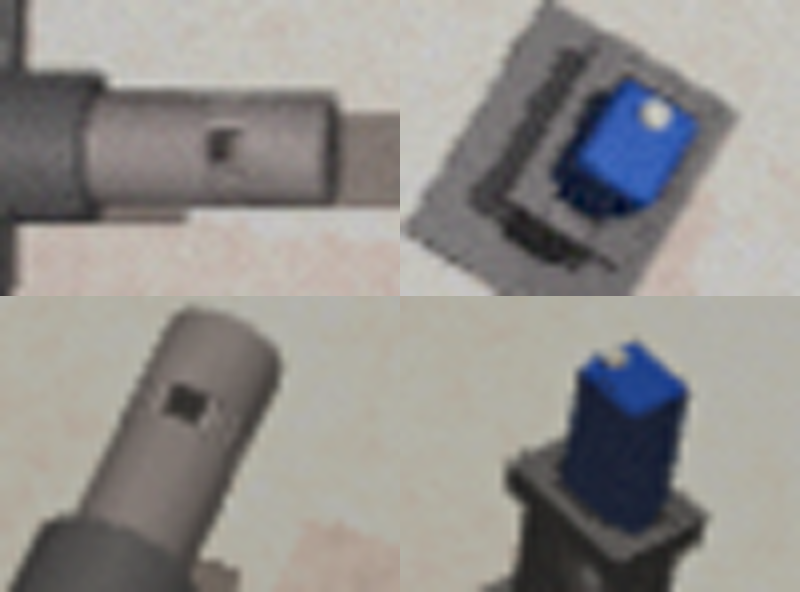

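Run:
```python
from h import *
f=lambda u0,v0,p:((p[0]+.5)/8-.5+u0,(p[1]+.5)/8-.5+v0)
T=lambda *p:f(150,256,p); C=lambda *p:f(348,250,p); S=lambda *p:f(265,275,p); D=lambda *p:f(320,135,p)
print("hole tri",tri(T(223,146),S(185,107)), atz("top",*T(223,146),.112),atz("side",*S(185,107),.112))
for p in [(102,92),(330,94),(92,207),(330,203)]: print("edge",atz("top",*T(*p),.1))
print("end",atz("top",*T(337,148),.1),"hubface",atz("top",*T(88,150),.112))
c=[atz("top",*C(*p),.118) for p in[(228,78),(297,122),(240,205),(180,150)]]; print(np.array(c)); print("mean",np.mean(c,0))
print("dot",atz("top",*C(256,115),.118),atz("side",*D(215,57),.118))
s=np.array([atz("side",*D(*p),.118) for p in[(238,46),(288,89),(232,122),(180,79)]]);print(s,s.mean(0))
print("stand corners", [atz("top",*C(*p),.0) for p in[(145,0),(340,115)]])
o=observe(); print(R.from_rotvec(o['ee_rot']).as_matrix().round(3))
```

```text
hole tri (array([0.51144946, 0.13244345, 0.11335418]), np.float64(0.00023280628721617354)) [0.51167083 0.13276039 0.112     ] [0.51160268 0.13169678 0.112     ]
edge [0.52575406 0.16611494 0.1       ]
edge [0.52559426 0.10937387 0.1       ]
edge [0.49743395 0.16712735 0.1       ]
edge [0.49879638 0.10827934 0.1       ]
end [0.51229438 0.10709568 0.1       ] hubface [0.51049274 0.16583065 0.112     ]
[[ 0.54153163 -0.25322496  0.118     ]
 [ 0.53098857 -0.26948544  0.118     ]
 [ 0.51096094 -0.25519758  0.118     ]
 [ 0.5240765  -0.24119229  0.118     ]]
mean [ 0.52688941 -0.25477507  0.118     ]
dot [ 0.53262087 -0.25969094  0.118     ] [ 0.53335078 -0.26183301  0.118     ]
[[ 0.52885241 -0.26887466  0.118     ]
 [ 0.51068233 -0.25749936  0.118     ]
 [ 0.52083222 -0.23829548  0.118     ]
 [ 0.53946152 -0.24913037  0.118     ]] [ 0.52495712 -0.25344997  0.118     ]
stand corners [array([ 0.57551115, -0.25147318,  0.        ]), array([ 0.54455109, -0.30312794,  0.        ])]
[[-0.9    0.437 -0.   ]
 [ 0.437  0.9   -0.   ]
 [-0.    -0.    -1.   ]]
```

>>> drive_tool(increments=[{"grip": -0.3, "tx": 0.05, "ty": -0.1, "tz": 0.2, "turn": 0}, {"grip": -0.3, "tx": 0.1, "ty": -0.3, "tz": 0.2, "turn": -0.3}, {"grip": -0.3, "tx": 0.2, "ty": -0.6, "tz": 0.2, "turn": -0.5}, {"grip": -0.3, "tx": 0.35, "ty": -1, "tz": 0.2, "turn": -0.8}, {"grip": -0.3, "tx": 0.35, "ty": -1, "tz": 0.2, "turn": -0.8}, {"grip": -0.3, "tx": 0.35, "ty": -1, "tz": 0.2, "turn": -0.8}, {"grip": -0.3, "tx": 0.35, "ty": -1, "tz": 0.2, "turn": -0.8}, {"grip": -0.3, "tx": 0.35, "ty": -1, "tz": 0.2, "turn": -0.8}, {"grip": -0.3, "tx": 0.35, "ty": -1, "tz": 0.2, "turn": -0.8}, {"grip": -0.3, "tx": 0.35, "ty": -1, "tz": 0.2, "turn": -0.8}, {"grip": -0.3, "tx": 0.35, "ty": -1, "tz": 0.2, "turn": -0.8}, {"grip": -0.3, "tx": 0.35, "ty": -1, "tz": 0.2, "turn": -0.8}, {"grip": -0.3, "tx": 0.35, "ty": -1, "tz": 0.2, "turn": -0.8}])

```text
clock: 1.6
position: [0.4123, 0.1636, 0.3063]
ee_rot: [-1.885, -2.513, 0.001]
force: [-0.0, 0.0, 0.5]
width: 0.649
```

>>> drive_tool(increments=[{"grip": -0.3, "tx": 0.284, "ty": -1, "tz": -0.2, "turn": -0.8}, {"grip": -0.3, "tx": 0.284, "ty": -1, "tz": -0.2, "turn": -0.8}, {"grip": -0.3, "tx": 0.284, "ty": -1, "tz": -0.2, "turn": -0.8}, {"grip": -0.3, "tx": 0.284, "ty": -1, "tz": -0.2, "turn": -0.8}, {"grip": -0.3, "tx": 0.284, "ty": -1, "tz": -0.2, "turn": -0.8}, {"grip": -0.3, "tx": 0.284, "ty": -1, "tz": -0.2, "turn": -0.8}, {"grip": -0.3, "tx": 0.284, "ty": -1, "tz": -0.2, "turn": -0.8}, {"grip": -0.3, "tx": 0.284, "ty": -1, "tz": -0.2, "turn": -0.8}, {"grip": -0.3, "tx": 0.284, "ty": -1, "tz": -0.38, "turn": -0.8}, {"grip": -0.3, "tx": 0.284, "ty": -1, "tz": -0.38, "turn": -0.8}, {"grip": -0.3, "tx": 0.284, "ty": -1, "tz": -0.38, "turn": -0.8}])

```text
clock: 2.7
position: [0.5241, -0.2353, 0.1502]
ee_rot: [-2.739, -1.527, 0.009]
force: [0.4, -0.1, 0.9]
width: 0.648
```

>>> drive_tool(increments=[{"grip": -0.3, "tx": 0.005, "ty": -0.047, "tz": 0}, {"grip": -0.3, "tx": 0.005, "ty": -0.047, "tz": -0.06}, {"grip": -0.3, "tx": 0.005, "ty": -0.047, "tz": -0.12}, {"grip": -0.3, "tx": 0.005, "ty": -0.047, "tz": -0.175}, {"grip": -0.3, "tx": 0.005, "ty": -0.047, "tz": -0.175}, {"grip": -0.3, "tx": 0.005, "ty": -0.047, "tz": -0.175}])

```text
invalid input
```

Run:
```python
from h import *
o=observe();print(o['position'],o['force'])
for n in("top","side"):
    u,v=proj(n,[.526,-.254,.1]); u,v=int(u),int(v)
    im=get_image(n)[v-55:v+55,u-50:u+50,::-1]
    cv2.imwrite(f"pics/g_{n}.png",im)
a=[cv2.resize(cv2.convertScaleAbs(cv2.imread(f"pics/g_{n}.png"),alpha=1.6),(400,440),interpolation=cv2.INTER_CUBIC) for n in("top","side")]
cv2.imwrite("pics/g.png",np.hstack(a))
```

```text
[ 0.5241179  -0.23526498  0.15023096] [ 0.40288182 -0.07866659  0.89301636]
```

View pics/g.png

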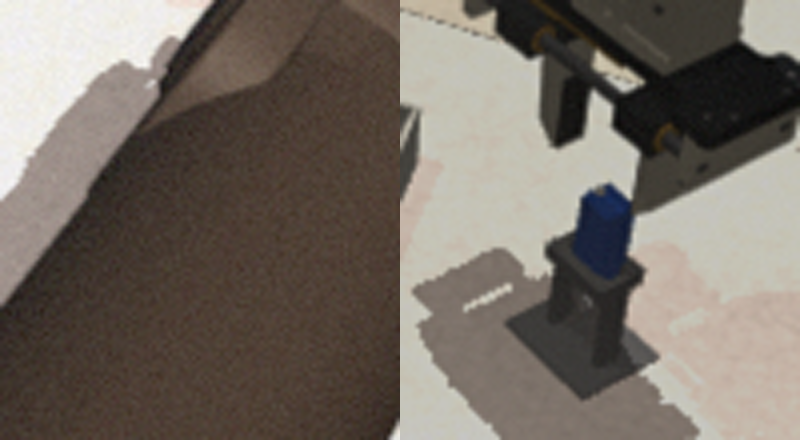

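The call was refused because `turn` was missing. The side view shows the open jaws above the clip, straddling it along its x axis.

>>> drive_tool(increments=[{"grip": -0.3, "tx": 0.005, "ty": -0.047, "tz": 0, "turn": 0}, {"grip": -0.3, "tx": 0.005, "ty": -0.047, "tz": -0.06, "turn": 0}, {"grip": -0.3, "tx": 0.005, "ty": -0.047, "tz": -0.12, "turn": 0}, {"grip": -0.3, "tx": 0.005, "ty": -0.047, "tz": -0.175, "turn": 0}, {"grip": -0.3, "tx": 0.005, "ty": -0.047, "tz": -0.175, "turn": 0}, {"grip": -0.3, "tx": 0.005, "ty": -0.047, "tz": -0.175, "turn": 0}])

```text
clock: 3.4
position: [0.5295, -0.2535, 0.0862]
ee_rot: [-2.742, -1.533, -0.0]
force: [0.5, -0.0, 0.7]
width: 0.648
```

Run:
```python
from h import *
o=observe();print(o['position'],o['force'],o['ee_rot'])
u,v=proj("side",[.526,-.254,.1]); u,v=int(u),int(v)
im=get_image("side")[v-30:v+30,u-40:u+40,::-1]
cv2.imwrite("pics/g2.png",cv2.resize(cv2.convertScaleAbs(im,alpha=1.8),(800,600),interpolation=cv2.INTER_CUBIC))
```

```text
[ 0.5295327  -0.25351275  0.0861928 ] [ 0.50425414 -0.04311717  0.66449145] [-2.74157289e+00 -1.53296544e+00 -3.61157045e-04]
```

View pics/g2.png

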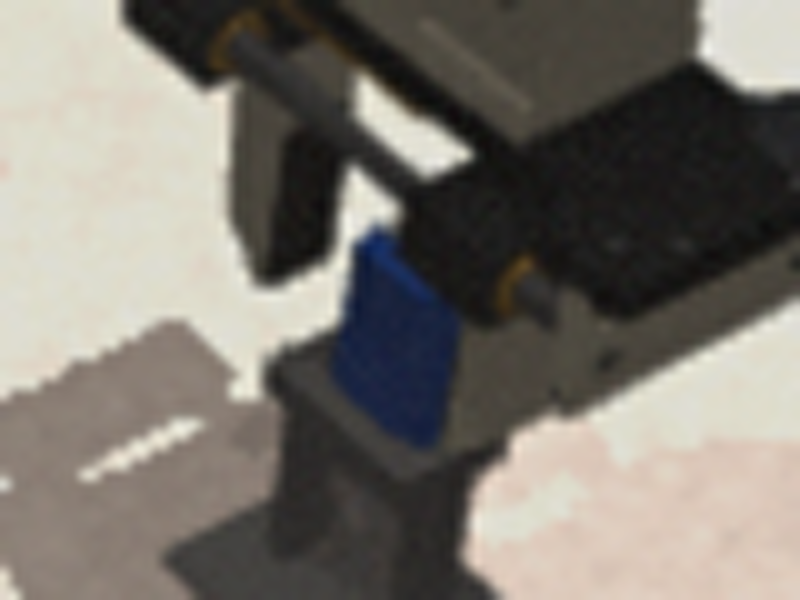

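>>> drive_tool(increments=[{"grip": -0.3, "tx": -0.009, "ty": -0.001, "tz": -0.015, "turn": 0}, {"grip": -0.3, "tx": -0.009, "ty": -0.001, "tz": -0.015, "turn": 0}, {"grip": -0.3, "tx": -0.009, "ty": -0.001, "tz": -0.015, "turn": 0}])

```text
clock: 3.75
position: [0.5263, -0.2543, 0.081]
ee_rot: [2.742, 1.532, 0.002]
force: [1.0, -0.3, 1.3]
width: 0.652
```

>>> drive_tool(increments=[{"grip": 1, "tx": 0, "ty": 0, "tz": 0, "turn": 0}, {"grip": 1, "tx": 0, "ty": 0, "tz": 0, "turn": 0}, {"grip": 1, "tx": 0, "ty": 0, "tz": 0, "turn": 0}, {"grip": 1, "tx": 0, "ty": 0, "tz": 0, "turn": 0}, {"grip": 1, "tx": 0, "ty": 0, "tz": 0, "turn": 0}, {"grip": 1, "tx": 0, "ty": 0, "tz": 0, "turn": 0}, {"grip": 1, "tx": 0, "ty": 0, "tz": 0, "turn": 0}], newtons=50)

```text
clock: 4.45
position: [0.5262, -0.2544, 0.081]
ee_rot: [2.742, 1.532, 0.002]
force: [-0.2, 0.7, 0.2]
width: 0.282
```

>>> drive_tool(increments=[{"grip": 1, "tx": 0, "ty": 0, "tz": 0.08, "turn": 0}, {"grip": 1, "tx": 0, "ty": 0, "tz": 0.16, "turn": 0}, {"grip": 1, "tx": 0, "ty": 0, "tz": 0.24, "turn": 0}, {"grip": 1, "tx": 0, "ty": 0, "tz": 0.32, "turn": 0}, {"grip": 1, "tx": 0, "ty": 0, "tz": 0.4, "turn": 0}, {"grip": 1, "tx": 0, "ty": 0, "tz": 0.4, "turn": 0}, {"grip": 1, "tx": 0, "ty": 0, "tz": 0.4, "turn": 0}])

```text
clock: 5.15
position: [0.5264, -0.2543, 0.2413]
ee_rot: [2.741, 1.532, 0.004]
force: [-0.5, 0.2, -1.5]
width: 0.277
```

>>> drive_tool(increments=[{"grip": 1, "tx": -0.027, "ty": 0.1, "tz": 0, "turn": 0}, {"grip": 1, "tx": -0.027, "ty": 0.2, "tz": 0, "turn": 0.1}, {"grip": 1, "tx": -0.027, "ty": 0.3, "tz": 0, "turn": 0.2}, {"grip": 1, "tx": -0.027, "ty": 0.4, "tz": 0, "turn": 0.3}, {"grip": 1, "tx": -0.027, "ty": 0.5, "tz": 0, "turn": 0.4}, {"grip": 1, "tx": -0.027, "ty": 0.6, "tz": 0, "turn": 0.527}, {"grip": 1, "tx": -0.027, "ty": 0.7, "tz": 0, "turn": 0.527}, {"grip": 1, "tx": -0.027, "ty": 0.8, "tz": 0, "turn": 0.527}, {"grip": 1, "tx": -0.027, "ty": 0.87, "tz": 0, "turn": 0.527}, {"grip": 1, "tx": -0.027, "ty": 0.92, "tz": 0, "turn": 0.527}, {"grip": 1, "tx": -0.027, "ty": 0.92, "tz": 0, "turn": 0.527}, {"grip": 1, "tx": -0.027, "ty": 0.92, "tz": 0, "turn": 0.527}, {"grip": 1, "tx": -0.027, "ty": 0.92, "tz": 0, "turn": 0.527}])

```text
clock: 6.45
position: [0.5153, 0.1124, 0.2407]
ee_rot: [2.222, 2.22, 0.002]
force: [-0.1, 0.2, -0.9]
width: 0.277
```

Run:
```python
from h import *
o=observe();print(o['position'],o['force'],o['ee_rot'],o['width'],o['ft_torque'])
for n in("side","top"):
  u,v=proj(n,o['position']+[0,0,-.03]); u,v=int(u),int(v);print(n,u,v)
  im=get_image(n)[v-40:v+40,u-40:u+40,::-1]
  cv2.imwrite(f"pics/p_{n}.png",cv2.resize(cv2.convertScaleAbs(im,alpha=1.8),(400,400),interpolation=cv2.INTER_CUBIC))
cv2.imwrite("pics/p.png",np.hstack([cv2.imread("pics/p_side.png"),cv2.imread("pics/p_top.png")]))
```

```text
[0.51525591 0.11235303 0.24065214] [-0.11368417  0.2150646  -0.86889305] [2.22232252e+00 2.22013550e+00 1.61412647e-03] 0.2772367313875145 [-0.11035217  0.04498564 -0.05626005]
side 291 245
top 177 267
```

View pics/p.png

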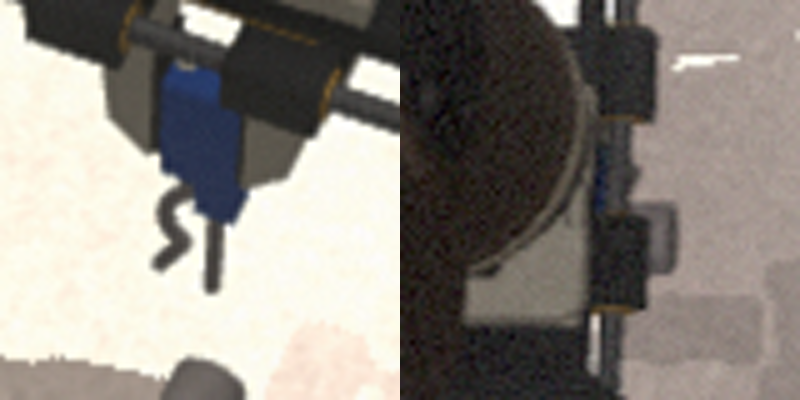

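Clip held square with the bent leg on the +x side. The straight leg's tip is at tile (211,288), so I can work out its y offset from the tool.

Run:
```python
from h import *
o=observe();p=o['position']
for q in[(211,290),(211,285)]:
    u,v=(q[0]+.5)/5-.5+251,(q[1]+.5)/5-.5+205
    for z in(.1627,.1637,.1647): print(q,z,(atz("side",u,v,z)-p).round(4))
# shoulder lower end / leg top and grip-bottom check: expected pixels
for dy in(-.002,0,.002):
  b=p+[-.004,dy,.014-.091]
  print(dy,[((np.array(proj("side",b+[0,0,h]))-[251,205]+.5)*5-.5).round(0) for h in(0,.048)])
```

```text
(211, 290) 0.1627 [-0.0033 -0.0009 -0.0784]
(211, 290) 0.1637 [-0.0035 -0.0003 -0.0774]
(211, 290) 0.1647 [-0.0038  0.0003 -0.0764]
(211, 285) 0.1627 [-0.0026 -0.0027 -0.0784]
(211, 285) 0.1637 [-0.0028 -0.0021 -0.0774]
(211, 285) 0.1647 [-0.003  -0.0015 -0.0764]
-0.002 [array([214., 286.]), array([220., 202.])]
0 [array([212., 291.]), array([217., 207.])]
0.002 [array([210., 295.]), array([215., 212.])]
```

>>> drive_tool(increments=[{"grip": 1, "tx": 0, "ty": 0.052, "tz": -0.05, "turn": 0}, {"grip": 1, "tx": 0, "ty": 0.052, "tz": -0.09, "turn": 0}, {"grip": 1, "tx": 0, "ty": 0.052, "tz": -0.105, "turn": 0}, {"grip": 1, "tx": 0, "ty": 0.052, "tz": -0.11, "turn": 0}, {"grip": 1, "tx": 0, "ty": 0.052, "tz": -0.11, "turn": 0}, {"grip": 1, "tx": 0, "ty": 0.052, "tz": -0.11, "turn": 0}])

```text
clock: 7.15
position: [0.516, 0.1328, 0.1978]
ee_rot: [2.223, 2.218, 0.005]
force: [0.1, 1.1, -1.0]
width: 0.282
```

Run:
```python
from h import *
o=observe();print(o['position'],o['force'],o['ee_rot'],o['width'])
p=o['position']
im=get_image("side")[255:315,250:330,::-1]
cv2.imwrite("pics/q.png",cv2.resize(cv2.convertScaleAbs(im,alpha=1.8),(800,600),interpolation=cv2.INTER_CUBIC))
t=lambda w:((np.array(proj("side",w))-[250,255]+.5)*10-.5).round(0)
print("tip",t(p+[-.004,0,.014-.091]),"hole expected",t([.5115,.1325,.114]))
```

```text
[0.51604619 0.13277572 0.19781986] [ 0.13385513  1.06078967 -1.04323877] [2.2233099  2.21821749 0.00463094] 0.28233670582922443
tip [378. 312.] hole expected [380. 332.]
```

View pics/q.png

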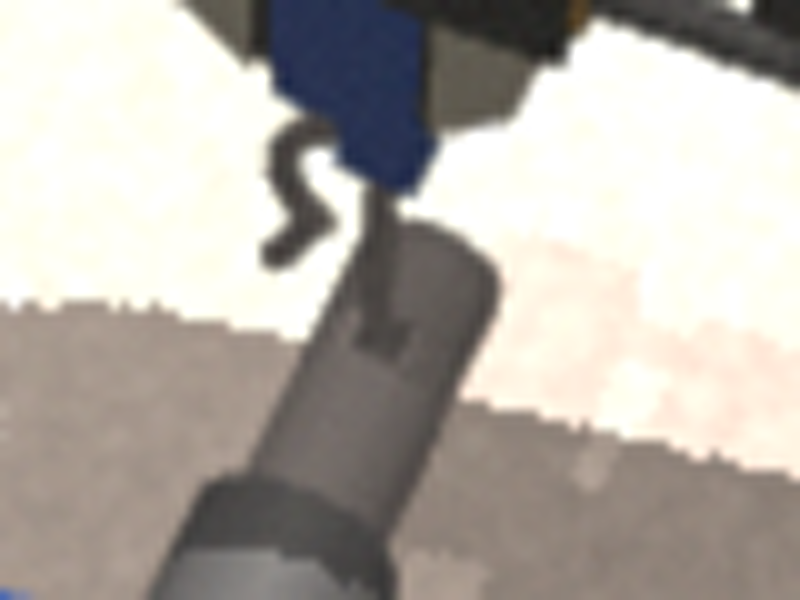

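The leg hangs visually over the hole, which is at about (384,335), 0.5 mm too far to +x. I'll start feeling downward gently.

>>> drive_tool(increments=[{"grip": 1, "tx": -0.0012, "ty": 0, "tz": -0.005, "turn": 0}, {"grip": 1, "tx": -0.0012, "ty": 0, "tz": -0.009, "turn": 0}, {"grip": 1, "tx": -0.0012, "ty": 0, "tz": -0.013, "turn": 0}, {"grip": 1, "tx": -0.0012, "ty": 0, "tz": -0.016, "turn": 0}, {"grip": 1, "tx": -0.0012, "ty": 0, "tz": -0.018, "turn": 0}, {"grip": 1, "tx": -0.0012, "ty": 0, "tz": -0.02, "turn": 0}], newtons=55)

```text
clock: 7.8
position: [0.5155, 0.1329, 0.1897]
ee_rot: [2.223, 2.219, 0.005]
force: [-0.4, 0.2, -0.5]
width: 0.284
```

>>> drive_tool(increments=[{"grip": 1, "tx": 0, "ty": 0, "tz": -0.002, "turn": 0}, {"grip": 1, "tx": 0, "ty": 0, "tz": -0.004, "turn": 0}, {"grip": 1, "tx": 0, "ty": 0, "tz": -0.006, "turn": 0}, {"grip": 1, "tx": 0, "ty": 0, "tz": -0.008, "turn": 0}])

```text
clock: 8.2
position: [0.5155, 0.1329, 0.1864]
ee_rot: [2.223, 2.219, 0.005]
force: [-0.3, -0.7, -0.1]
width: 0.281
```

>>> drive_tool(increments=[{"grip": 1, "tx": 0, "ty": 0, "tz": -0.005, "turn": 0}, {"grip": 1, "tx": 0, "ty": 0, "tz": -0.01, "turn": 0}, {"grip": 1, "tx": 0, "ty": 0, "tz": -0.015, "turn": 0}, {"grip": 1, "tx": 0, "ty": 0, "tz": -0.02, "turn": 0}, {"grip": 1, "tx": 0, "ty": 0, "tz": -0.025, "turn": 0}, {"grip": 1, "tx": 0, "ty": 0, "tz": -0.03, "turn": 0}])

```text
clock: 8.8
position: [0.5155, 0.1329, 0.1742]
ee_rot: [2.223, 2.219, 0.004]
force: [-0.9, -0.8, -0.0]
width: 0.283
```

>>> drive_tool(increments=[{"grip": 1, "tx": 0, "ty": 0, "tz": -0.004, "turn": 0}, {"grip": 1, "tx": 0, "ty": 0, "tz": -0.008, "turn": 0}, {"grip": 1, "tx": 0, "ty": 0, "tz": -0.012, "turn": 0}, {"grip": 1, "tx": 0, "ty": 0, "tz": -0.016, "turn": 0}], newtons=60)

```text
clock: 9.2
position: [0.5157, 0.133, 0.1683]
ee_rot: [2.223, 2.219, 0.005]
force: [-2.4, -0.4, 7.9]
width: 0.278
```

>>> drive_tool(increments=[{"grip": 1, "tx": 0, "ty": 0, "tz": -0.004, "turn": 0}, {"grip": 1, "tx": 0, "ty": 0, "tz": -0.008, "turn": 0}, {"grip": 1, "tx": 0, "ty": 0, "tz": -0.012, "turn": 0}])

```text
clock: 9.5
position: [0.5158, 0.1333, 0.1644]
ee_rot: [2.223, 2.219, 0.007]
force: [-4.2, -0.8, 13.0]
width: 0.28
```

>>> drive_tool(increments=[{"grip": 1, "tx": 0, "ty": 0, "tz": -0.005, "turn": 0}, {"grip": 1, "tx": 0, "ty": 0, "tz": -0.009, "turn": 0}, {"grip": 1, "tx": 0, "ty": 0, "tz": -0.013, "turn": 0}])

```text
clock: 9.8
position: [0.5158, 0.1336, 0.1601]
ee_rot: [-2.223, -2.219, -0.008]
force: [-5.8, -0.1, 16.7]
width: 0.28
```

>>> drive_tool(increments=[{"grip": 1, "tx": 0, "ty": 0, "tz": -0.005, "turn": 0}, {"grip": 1, "tx": 0, "ty": 0, "tz": -0.009, "turn": 0}, {"grip": 1, "tx": 0, "ty": 0, "tz": -0.013, "turn": 0}])

```text
clock: 10.1
position: [0.5158, 0.134, 0.1554]
ee_rot: [-2.223, -2.219, -0.009]
force: [-3.3, 0.3, 6.6]
width: 0.277
```

>>> drive_tool(increments=[{"grip": 1, "tx": 0, "ty": -0.002, "tz": -0.005, "turn": 0}, {"grip": 1, "tx": 0, "ty": -0.002, "tz": -0.009, "turn": 0}, {"grip": 1, "tx": 0, "ty": -0.002, "tz": -0.013, "turn": 0}, {"grip": 1, "tx": 0, "ty": -0.002, "tz": -0.017, "turn": 0}])

```text
clock: 10.5
position: [0.5157, 0.1334, 0.149]
ee_rot: [-2.222, -2.219, -0.01]
force: [-3.2, -0.1, 5.4]
width: 0.282
```

>>> drive_tool(increments=[{"grip": 1, "tx": 0, "ty": 0, "tz": -0.004, "turn": 0}, {"grip": 1, "tx": 0, "ty": 0, "tz": -0.007, "turn": 0}, {"grip": 1, "tx": 0, "ty": 0, "tz": -0.009, "turn": 0}])

```text
clock: 10.8
position: [0.5155, 0.1335, 0.1452]
ee_rot: [-2.222, -2.219, -0.01]
force: [-0.8, 0.9, -0.2]
width: 0.282
```

Snapped under. Next is the last few mm, until the shoulder seats.

>>> drive_tool(increments=[{"grip": 1, "tx": 0, "ty": 0, "tz": -0.003, "turn": 0}, {"grip": 1, "tx": 0, "ty": 0, "tz": -0.005, "turn": 0}, {"grip": 1, "tx": 0, "ty": 0, "tz": -0.006, "turn": 0}])

```text
clock: 11.1
position: [0.5155, 0.1334, 0.1427]
ee_rot: [-2.222, -2.219, -0.01]
force: [-1.7, -0.2, 4.3]
width: 0.279
```

>>> drive_tool(increments=[{"grip": 1, "tx": 0, "ty": 0, "tz": -0.002, "turn": 0}, {"grip": 1, "tx": 0, "ty": 0, "tz": -0.004, "turn": 0}])

```text
clock: 11.3
position: [0.5157, 0.1334, 0.1423]
ee_rot: [-2.222, -2.218, -0.011]
force: [-7.3, -1.1, 24.5]
width: 0.282
```

Seated at z ≈ 0.1425 with a sharp rise in force, as predicted. I'll relax the press and look before releasing.

>>> drive_tool(increments=[{"grip": 1, "tx": 0, "ty": 0, "tz": 0, "turn": 0}])

```text
clock: 11.4
position: [0.5156, 0.1334, 0.1427]
ee_rot: [-2.222, -2.218, -0.011]
force: [-2.4, 0.5, 0.4]
width: 0.28
```

Run:
```python
from h import *
o=observe();print(o['position'],o['force'])
im=get_image("side")[255:315,250:330,::-1]
cv2.imwrite("pics/r.png",cv2.resize(cv2.convertScaleAbs(im,alpha=1.8),(800,600),interpolation=cv2.INTER_CUBIC))
```

```text
[0.51556378 0.13336196 0.14273943] [-2.35113076  0.4683209   0.43506275]
```

View pics/r.png

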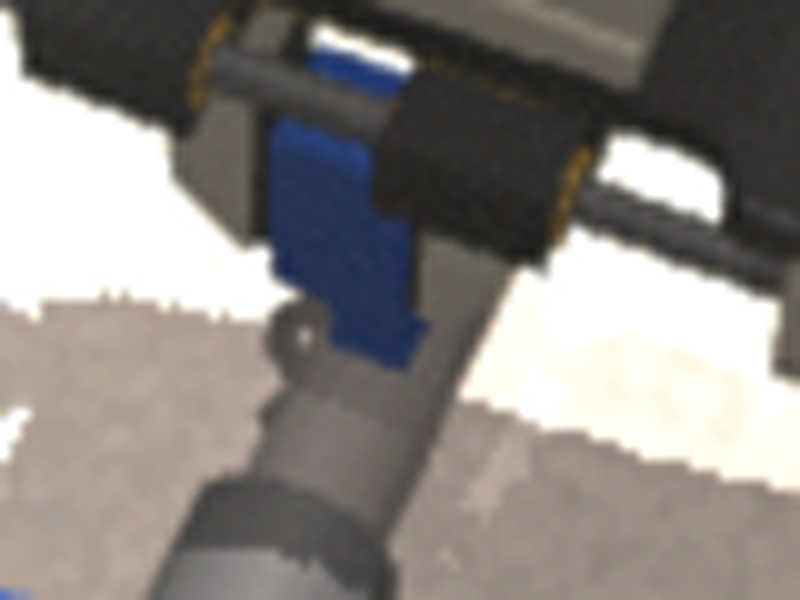

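The blue shoulder's lower edge, about (335–425, 345), sits on the axle, and the bent leg wraps its left side at (300,335). Releasing now, then rising straight up.

>>> drive_tool(increments=[{"grip": -0.1, "tx": 0, "ty": 0, "tz": 0, "turn": 0}, {"grip": -0.1, "tx": 0, "ty": 0, "tz": 0, "turn": 0}, {"grip": -0.1, "tx": 0, "ty": 0, "tz": 0, "turn": 0}, {"grip": -0.1, "tx": 0, "ty": 0, "tz": 0, "turn": 0}, {"grip": -0.1, "tx": 0, "ty": 0, "tz": 0.03, "turn": 0}, {"grip": -0.1, "tx": 0, "ty": 0, "tz": 0.08, "turn": 0}, {"grip": -0.1, "tx": 0, "ty": 0, "tz": 0.15, "turn": 0}, {"grip": -0.1, "tx": 0, "ty": 0, "tz": 0.25, "turn": 0}, {"grip": -0.1, "tx": 0, "ty": 0, "tz": 0.35, "turn": 0}, {"grip": -0.1, "tx": 0, "ty": -0.1, "tz": 0.4, "turn": 0}, {"grip": -0.1, "tx": 0, "ty": -0.25, "tz": 0.4, "turn": 0}, {"grip": -0.1, "tx": 0, "ty": -0.4, "tz": 0.4, "turn": 0}, {"grip": -0.1, "tx": 0, "ty": -0.5, "tz": 0.4, "turn": 0}, {"grip": -0.1, "tx": 0, "ty": -0.6, "tz": 0.4, "turn": 0}, {"grip": -0.1, "tx": 0, "ty": -0.6, "tz": 0.4, "turn": 0}, {"grip": -0.1, "tx": 0, "ty": -0.6, "tz": 0.4, "turn": 0}])

```text
clock: 13.05
position: [0.5153, -0.1082, 0.3035]
ee_rot: [-2.226, -2.214, -0.012]
force: [0.5, 0.4, -0.9]
width: 0.553
```

Run:
```python
from h import *
o=observe();print(o['clock'],o['position'],o['force'],o['width'])
a=cv2.resize(get_image("side")[255:315,262:317,::-1],(550,600),interpolation=cv2.INTER_CUBIC)[:, :400]
b=cv2.resize(get_image("top")[250:310,145:205,::-1],(600,600),interpolation=cv2.INTER_CUBIC)[:,:400]
cv2.imwrite("pics/f.png",cv2.convertScaleAbs(np.hstack([a,b]),alpha=1.7))
```

```text
13.05 [ 0.5153166  -0.1081588   0.30348165] [ 0.46568348  0.39712934 -0.89519224] 0.5529373398531539
```

View pics/f.png

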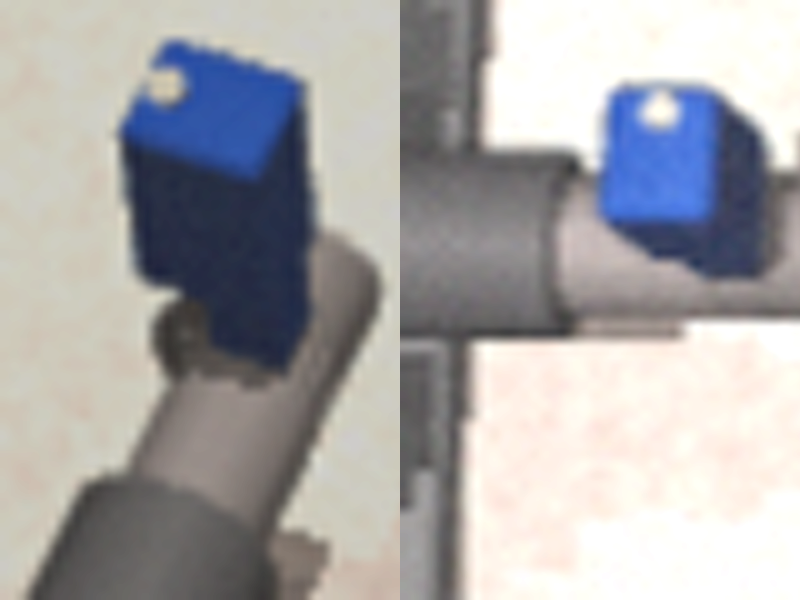

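After release the clip stands upright and seated on the axle, with its dot at (165,85) in the side crop and (658,108) in the top crop. I'll triangulate the dot for height (0.180 expected if home) before handing in.

Run:
```python
from h import *
z,g=tri(((258.5)/10-.5+145,108.5/10-.5+250),(165.5/10-.5+262,85.5/10-.5+255)); print(z,g)
if abs(z[2]-.180)<.004: print(sign_off())
```

```text
[0.53054653 0.13216214 0.17922547] 0.0006559494201868018
the job is handed in; nothing more can be done
None
```

The R-clip is in the axle's cross-hole with its blue shoulder down on the axle and its bent leg under it. I released it and handed the job in at about 13 s.

**What I did:** I gripped the clip across its 26 mm side and drew it out of the stand. I turned it square to the axle with the bent leg on the +x side, then lowered it into the hole, which the pictures put about 20 mm out.

**Forces while pressing:**
- There was almost no force for the first 17 mm.
- The bent leg riding over the axle read up to about 17 N, then fell to zero as it snapped under.
- The shoulder met the axle with a peak of about 24 N, at the height I had worked out beforehand. These are readings at the end of each move.

**Last checks:**
- **Seating:** the last pictures show the clip standing on the axle with the gripper clear. The white dot on its top measured 179 mm up, against 180 mm expected.
- **Disagreement:** the dot measured about 6 mm further to +x than I expected. That could be pixel error or the clip leaning a few degrees after release; I did not settle which before handing in.
- **Not seen:** the bent leg's closed end is hidden under the axle, so that it sprung shut rests on the drop in force and the seated height.
- **Other objects:** I never went near the tube rack, bottle or kit box, but did not check them again in a final picture.

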